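# Put the sample cups away, nested, in the slant-front dust cabinet

### The arm

A 6-joint arm with a two-finger parallel gripper is mounted at the origin on the work surface. World frame = base frame: x ahead of the robot, y to its left, z up, the work surface at z = 0. Lengths are in m, angles in rad, forces in N, time in s.
With the tool pointing down it reaches from about 0.275 to 0.875 m from the base axis. Payload 12.5 kg.
Tool frame: the origin (TCP) lies at the very end of the fingers, on their centre line; the grasp point (between the pads) lies 19 mm behind it; z points along the fingers, y is the line along which they close (so a half turn about z gives the same grasp; the last joint's range is limited). The gripper opens to 85 mm and grips with 20 to 120 N. Pads are 22 mm wide; open, the fingers measure 114 mm over their backs; the gripper's body (76 mm by 85 mm) begins 54 mm behind the grasp point. The pads swing forward as they close: fully open they stand 13 mm farther back than shut.
Start: joints at [-1.266, 0.351, 1.652, -0, 1.139, -0.085], TCP at [0.209, -0.509, 0.231] pointing down, gripper open.
Joint ranges: [-2.75, 2.75], [-0.79, 2.1], [0.01, 2.65], [-1.57, 4.71], [0.07, 3.14], [-2.87, 2.87]. Speed limits (rad/s): [2.22, 2.22, 2.79, 3.14, 3.14, 3.14].

### API

Orientations are given as a 3x3 rotation matrix whose columns are the frame's x, y, z axes.
In Python, from bench import manip gives the robot as it stands. Calls block until the motion is done:
- manip.move_ptp(position, orientation): joint-space move of the TCP to a pose.
- manip.move_l(position, attitude=None, max_speed=0.15): straight line of the TCP; attitude=None keeps the orientation; max_speed is the mean speed in m/s.
- manip.move_j(angles): joint-space move.
- manip.set_gripper(opening, effort=None): opening from 0.0 (shut) to 1.0 (fully open); effort is the grip in N (None keeps the last); returns when the fingers have stopped.
- manip.dwell(seconds).
- manip.inverse_kinematics(position, orientation): joint angles nearest the present ones, or None.
- manip.grab_frame(name): name is "scene" or "side" or "wrist"; returns (picture, depth): 480x640x3 uint8, red, green, blue; 480x640 float32, m along the optical axis (not along the pixel's ray), 0 where there is no reading.
- manip.get_calibration(name): a dict with "camera_matrix" (3x3 intrinsics, pixels), "R" (3x3) and "t" (3): a world point X has camera coordinates R X + t. Camera axes: x right, y down, z forward; pixel columns grow to the right and rows downward; lengths in m; the calibration is good to about 2 mm. The wrist camera is an equidistant fisheye: a pixel r from the principal point sees the ray r / f radians off the axis. A picture is of the moment at which its call begins: read the wrist's pose just before it. get_calibration takes no time and is no camera call; for the wrist camera it gives the pose at the moment of the call.
A pose or a line that the arm cannot do raises manip.Unreachable and nothing moves.
- manip.sign_off(): hands the job in; it is judged then, once.
Trained networks look in the newest picture that a camera, given by its name, has taken for a name from the list of things; names that differ only in an ending like _2 or _b are one class to them, and where a whole thing is asked for, a point or a joint stands for the part that bears it (a point fixed in the world has none). Each returns a list of dicts, best first, with "confidence" (0 to 1); they miss things now and then, are a little off and sometimes report something else, mostly with a low value. They report only what shows in the picture. A call takes as long as a camera call. They do not tell look-alikes from the thing itself.
- manip.look_for(camera, name): "at" ([x, y, z] in m, in world coordinates, good to about 4 mm: the middle of the surface that is visible of it).
Readings, each from a call of its own:
- manip.current_time(): time.
- manip.current_qpos(): joint angles.
- manip.current_joint_vel(): joint speeds.
- manip.current_joint_torque(): joint torques, N m.
- manip.current_ee_pos(): TCP position.
- manip.current_tcp_rot(): TCP orientation.
- manip.current_force(): force on the tool from outside, world axes, zero at the start.
- manip.current_ft_torque(): the same for the moment, N m.
- manip.current_grip_width(): opening from 0.0 (shut) to 1.0 (fully open).
- manip.current_grip_force(): force on a finger pad.
Only numpy, scipy, OpenCV 4.12 (cv2) and the standard library are available. Lean on these libraries where they do the work, as an engineer would, in place of code of your own. Each camera call takes 0.05 s, during which the arm holds its last target. There are 200 camera calls.

### The job

Pull the handle bar of the dust cabinet past its catch and let the door right down until it lies flat, then put the loose middle-sized and small sample cups away in the cabinet, nested upright in size order in the large cup that stands in there (middle one in the large one, small one in the middle one). Lower the cups in, do not drop them, then raise the door and push it fully home past its catch. Do not let the door drop or slam, and leave everything else on the bench where it stands.

Things in the scene. Friction and masses are not known exactly. Their poses are not given: they have to be found in the camera images.
- cabinet: White slant-front cabinet fixed to the bench, 200 deep (x) x 260 wide (y) x 206 mm high; origin: centre of its underside; front towards its -x (looks to about world +y). Front wall 75 mm high; above it the opening slopes back 45 deg from the hinge line (x -100, z 75 mm) to the roof edge (x +31, z 206). Walls 8 mm; inner floor at z = 12 mm.
- door (a joint): Drop door's angle, rad: 0 shut (leaning back 45 deg), 0.79 upright, 2.356 right down, level on its stop. Clear panel in aluminium frame, 260 x 185 x 10 mm, about 0.45 kg; nearly free hinge, falls either way if let go. Ball catches hold it shut: 5 to 10 N at the bar to pull it out or push it home; short of them it stays ajar at about 0.1.
- door_handle (a point): Middle of the door's black round handle bar, 14 mm thick, 150 mm long, parallel to the hinge, held 50 mm beyond the panel's free edge by rods 65 mm either side of the middle: pinch or hook it between the rods at any door angle. 235 mm from the hinge; height about 72 mm door down, 245 mm shut. Axes: z away from hinge, y along bar, -x out of the outer face.
- door_hinge (a point): Middle of the hinge line at the bottom edge of the door, 75 mm above the bench; the hinge runs along the cabinet's y.
- cup_large: Large round copper-coloured open cup that starts inside the cabinet: height 50 mm, outer diameter 73 mm at the rim and 67 mm at the foot, wall 3.5 mm, bottom 5 mm thick. Origin at the centre of its underside, z up. It need not be moved.
- cup_medium: Middle-sized round steel open cup, loose on the bench: height 67 mm, outer diameter 58 mm at the rim and 53 mm at the foot, wall 3.5 mm, bottom 5 mm thick. Origin at the centre of its underside, z up. Seated in the large cup it rests 5 mm above that cup's origin and its rim stands 22 mm above the large cup's rim.
- cup_small: Small, tall round brass-coloured open cup, loose on the bench: height 84 mm, outer diameter 44 mm at the rim and 40 mm at the foot, wall 3.5 mm. Origin at the centre of its underside, z up. Seated in the middle cup it rests 5 mm above that cup's origin and its rim stands 22 mm above the middle cup's rim.
- jar: Bystander: amber glass jar with black cap, 56 mm in diameter, 85 mm high; origin under its centre.
- blower: Bystander: black rubber dust blower standing nozzle up, 60 mm in diameter, 110 mm high; origin under its centre.
- brush: Bystander: flat dusting brush with a wooden handle, 170 mm long, lying on the bench; origin under its middle.
- lens_cap: Bystander: flat black lens cap, 70 mm in diameter, 20 mm high; origin under its centre.
Not all that is in view belongs to the job. There is more than one size of the cup_small; the one meant has the size given above.

How it is judged:
By the outcome, as a careful person would: the job done as asked, in the order asked, and still so for the second after the job is handed in, with the robot touching nothing.
It also fails if it takes over 72 s, if anything falls off the work surface, if the arm or the gripper's body presses on something with over 40 N, if the wrist force passes 120 N, or if a joint passes its speed limit or range.

## Working session

There is one attempt and no reset: what is moved stays moved. The work goes in short steps, each a Python script; the robot and the scene stay as the last script left them, time stands still between calls to the robot, and variables do not carry over. Pictures are saved under pics/ and viewed, at most 10 in all, crops included, and the job is handed in when it is done.

```bash
ls; mkdir -p pics
python3 - <<'E'
from bench import manip as m
import cv2,numpy as np
for c in ("scene","side"):
    im,d=m.grab_frame(c); cv2.imwrite(f"pics/{c}0.png",im[:,:,::-1])
    np.save(f"pics/{c}0d.npy",d)
    for n in ("cabinet","door","door_handle","door_hinge","cup_large","cup_medium","cup_small","jar","blower","brush","lens_cap"):
        print(c,n,[(np.round(r["at"],3).tolist(),round(r["confidence"],2)) for r in m.look_for(c,n)][:4])
    k=m.get_calibration(c); print(k["camera_matrix"].round(1).tolist(),(-k["R"].T@k["t"]).round(3))
print(m.current_time())
E
```

```text
pics
scene cabinet [([0.577, -0.25, 0.139], 0.8)]
scene door [([0.548, -0.244, 0.153], 0.67)]
scene door_handle [([0.549, -0.24, 0.154], 0.75)]
scene door_hinge [([0.552, -0.24, 0.151], 0.63)]
scene cup_large []
scene cup_medium [([0.603, 0.216, 0.044], 0.85)]
scene cup_small [([0.584, 0.456, 0.086], 0.89), ([0.599, 0.359, 0.06], 0.8), ([0.653, 0.438, 0.039], 0.61)]
scene jar [([0.478, 0.367, 0.064], 0.9)]
scene blower [([0.462, 0.223, 0.049], 0.58), ([0.551, -0.239, 0.154], 0.31), ([0.478, 0.368, 0.063], 0.16)]
scene brush [([0.7, 0.164, 0.019], 0.66)]
scene lens_cap [([0.667, 0.32, 0.02], 0.8), ([0.605, 0.218, 0.043], 0.4)]
[[546.1, 0.0, 309.2], [0.0, 546.1, 245.9], [0.0, 0.0, 1.0]] [1.331 0.505 0.926]
side cabinet []
side door [([0.528, -0.239, 0.148], 0.63)]
side door_handle [([0.525, -0.238, 0.148], 0.8), ([0.576, 0.366, 0.064], 0.37)]
side door_hinge [([0.526, -0.238, 0.152], 0.97)]
side cup_large []
side cup_medium [([0.586, 0.234, 0.045], 0.75)]
side cup_small [([0.578, 0.369, 0.063], 0.86), ([0.551, 0.468, 0.087], 0.79), ([0.642, 0.438, 0.037], 0.6)]
side jar [([0.454, 0.382, 0.056], 0.82)]
side blower [([0.444, 0.233, 0.046], 0.95)]
side brush [([0.693, 0.171, 0.018], 0.94)]
side lens_cap [([0.668, 0.324, 0.02], 0.72)]
[[513.1, 0.0, 313.6], [0.0, 513.1, 244.5], [0.0, 0.0, 1.0]] [0.159 0.922 0.738]
1.2
```

View pics/scene0.png

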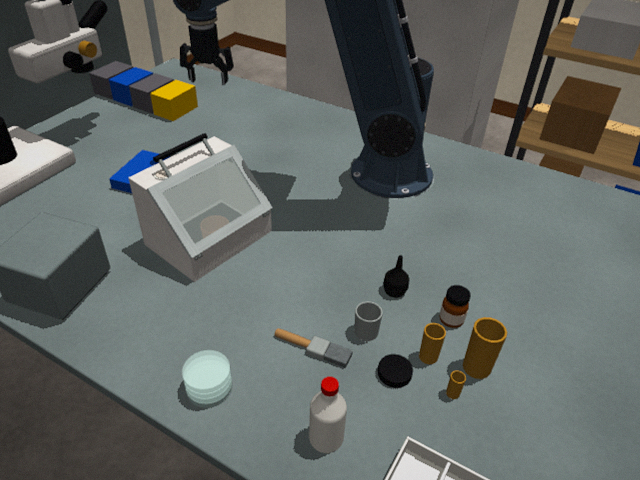

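View pics/side0.png

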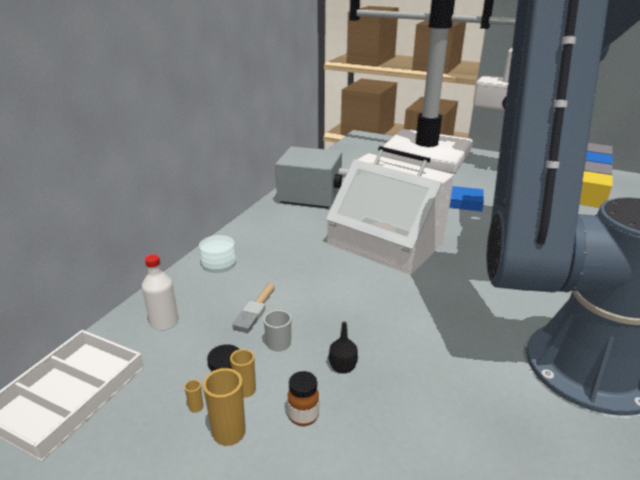

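Candidates for cup_small, all brass-coloured (scene picture): (484,347) large, (432,343) middle, (456,385) tiny. The steel cup is at (367,321) and the cabinet at (205,205), with the bar at (182,149). I'll choose the small cup by its measured height and diameter, and fit the cabinet pose from depth.

```bash
cat > see.py <<'E'
import numpy as np
from scipy.optimize import least_squares
def cloud(d,k):
    K=k["camera_matrix"]; v,u=np.nonzero(d>0); z=d[v,u]
    P=np.c_[(u-K[0,2])/K[0,0]*z,(v-K[1,2])/K[1,1]*z,z]
    return (P-k["t"])@k["R"]
def near(P,c,r,z0=0.004,z1=1): return P[(np.hypot(P[:,0]-c[0],P[:,1]-c[1])<r)&(P[:,2]>z0)&(P[:,2]<z1)]
def rim(P,band=0.004):
    top=np.percentile(P[:,2],98); Q=P[P[:,2]>top-band]
    f=least_squares(lambda p:np.hypot(Q[:,0]-p[0],Q[:,1]-p[1])-p[2],[*Q[:,:2].mean(0),.025],loss="soft_l1",f_scale=.002)
    return top,f.x,len(Q)
def cone(P,h,rf,rr):
    """fit centre of cup with known outer profile, outer wall & inner wall"""
    Q=P[(P[:,2]>.008)&(P[:,2]<h+.004)]
    def res(p):
        r=np.hypot(Q[:,0]-p[0],Q[:,1]-p[1]); R=rf+(rr-rf)*Q[:,2]/h
        a=r-R; b=r-(R-.0035); return np.where(abs(a)<abs(b),a,b)
    s=least_squares(res,Q[:,:2].mean(0),loss="soft_l1",f_scale=.002)
    return s.x,np.median(abs(s.fun)),len(Q)
E
python3 - <<'E'
from bench import manip as m
from see import *
C={c:cloud(np.load(f"pics/{c}0d.npy"),m.get_calibration(c)) for c in("scene","side")}
for n,c,r in (("steel",(.595,.225),.045),("A",(.57,.462),.05),("B",(.588,.364),.035),("C",(.648,.438),.03),("jar",(.466,.375),.045),("blower",(.453,.228),.045)):
    for k,P in C.items():
        Q=near(P,c,r); print(n,k,[np.round(x,4) for x in rim(Q)])
    Q=np.vstack([near(P,c,r) for P in C.values()])
    if n=="steel": print(cone(Q,.067,.0265,.029))
    if n=="B": print(cone(Q,.084,.020,.022))
def fit(Ps):
    def res(p,lab=False):
        c,s=np.cos(p[2]),np.sin(p[2]); d=Ps[:,:2]-p[:2]
        x=d@[c,s]; y=d@[-s,c]; z=Ps[:,2]
        D=np.c_[np.where(z<.07,abs(x+.1),1),abs(y-.13),abs(y+.13),abs(z-.206)]
        D[:,1:3]+=(np.where(x>z-.175+.02,0,1))[:,None]
        return np.minimum(D.min(1),.02)
    b=min((least_squares(res,[.56+dx,-.3+dy,a],loss="soft_l1",f_scale=.002) for a in(-1.9,-1.7,-1.5,-1.3,-1.1) for dx in(-.03,0,.03) for dy in(-.03,0,.03)),key=lambda s:s.cost)
    return b.x,b.cost,np.mean(b.fun<.003)
for k,P in C.items():
    print(k,fit(near(P,(.56,-.3),.19,.01,.21)))
A=np.vstack(list(C.values())); x=fit(near(A,(.56,-.3),.19,.01,.21)); print(x)
p=x[0]; c,s=np.cos(p[2]),np.sin(p[2])
for k,P in C.items():
  Q=near(P,(.56,-.3),.19,.218,.27); d=Q[:,:2]-p[:2]; L=np.c_[d@[c,s],d@[-s,c],Q[:,2]]
  L=L[abs(L[:,1])<.09]; print(k,"bar",len(L),np.median(L,0).round(4),L.min(0).round(3),L.max(0).round(3))
E
```

```text
steel scene [np.float64(0.0675), array([0.5973, 0.2184, 0.0269]), np.int64(125)]
steel side [np.float64(0.0695), array([0.5972, 0.219 , 0.027 ]), np.int64(147)]
(array([0.59771742, 0.22009255]), np.float64(0.0008522507967660443), 1812)
A scene [np.float64(0.1219), array([0.5606, 0.4549, 0.0289]), np.int64(227)]
A side [np.float64(0.124), array([0.5595, 0.4558, 0.029 ]), np.int64(327)]
B scene [np.float64(0.0842), array([0.5884, 0.3595, 0.0203]), np.int64(106)]
B side [np.float64(0.0868), array([0.5876, 0.3603, 0.0201]), np.int64(136)]
(array([0.58851852, 0.36186173]), np.float64(0.0008270156418268039), 1555)
C scene [np.float64(0.0565), array([0.6457, 0.4348, 0.0135]), np.int64(61)]
C side [np.float64(0.0586), array([0.6458, 0.4356, 0.0134]), np.int64(85)]
jar scene [np.float64(0.0864), array([0.4625, 0.3638, 0.0171]), np.int64(252)]
jar side [np.float64(0.0882), array([0.4616, 0.3648, 0.0176]), np.int64(485)]
blower scene [np.float64(0.1054), array([0.4508, 0.2188, 0.0041]), np.int64(21)]
blower side [np.float64(0.1087), array([-33.4855,  32.3235,  46.7132]), np.int64(28)]
scene (array([ 0.53310218, -0.27398783, -1.74320821]), np.float64(0.2562683890743045), np.float64(0.3891840456744112))
side (array([ 0.50034746, -0.29903849, -0.18196583]), np.float64(0.20831110753700385), np.float64(0.31006058198430825))
(array([ 0.53405612, -0.2740892 , -1.74855775]), np.float64(0.47111213932286866), np.float64(0.3701058201058201))
scene bar 476 [0.0565 0.0054 0.2456] [ 0.027 -0.078  0.219] [0.072 0.076 0.253]
side bar 389 [ 0.0557 -0.0063  0.2476] [ 0.025 -0.076  0.218] [0.068 0.075 0.256]
```

Run:
```python
import cv2
a=cv2.imread("pics/scene0.png")[270:420,340:540]; cv2.imwrite("pics/crop1.png",cv2.resize(a,None,fx=4,fy=4))
```

```text
(no output)
```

View pics/crop1.png

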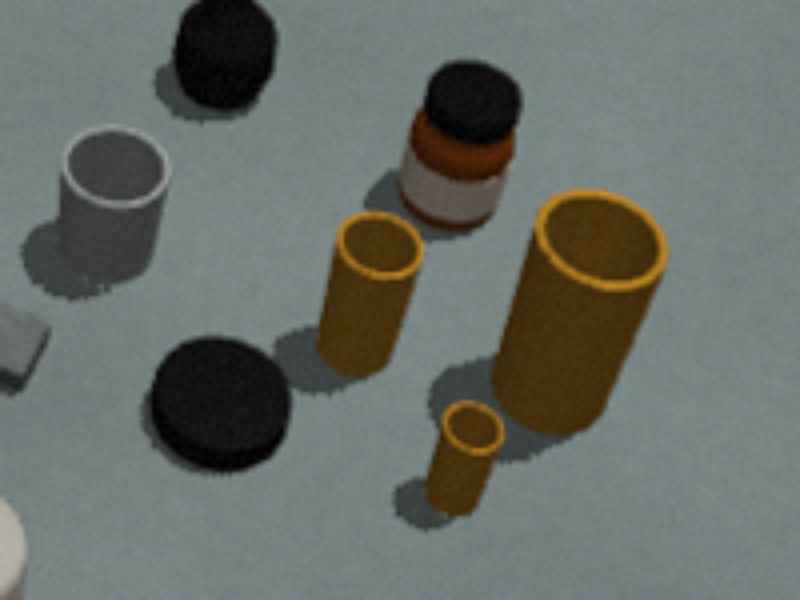

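The crop confirms that B, the brass cup at crop pixel (375,245), measures 84 mm high and about 42 mm across, so it is cup_small. A is 122 mm high and C is 57 mm, so those two are decoys. The steel cup at crop pixel (115,170) is cup_medium. Next I'll refine the cabinet and bar poses and check reach.

Run:
```python
from bench import manip as m
from see import *
p=np.array([.5341,-.2741,-1.7486])
C={c:cloud(np.load(f"pics/{c}0d.npy"),m.get_calibration(c)) for c in("scene","side")}
def loc(P,p):
    c,s=np.cos(p[2]),np.sin(p[2]); d=P[:,:2]-p[:2]; return np.c_[d@[c,s],d@[-s,c],P[:,2]]
for k,P in C.items():
    L=loc(P,p)
    F=L[(abs(L[:,0]+.1)<.008)&(abs(L[:,1])<.115)&(L[:,2]>.02)&(L[:,2]<.06)]
    print(k,"front",len(F),np.polyfit(F[:,1],F[:,0],1).round(4))
    for sgn in(1,-1):
        F=L[(abs(L[:,1]-sgn*.13)<.008)&(L[:,0]>-.05)&(L[:,0]<.09)&(L[:,2]>.02)&(L[:,2]<.12+L[:,0])]
        if len(F)>30: print("  side",sgn,len(F),np.polyfit(F[:,0],F[:,1],1).round(4))
    F=L[(abs(L[:,2]-.206)<.008)&(L[:,0]>.05)&(L[:,0]<.09)&(abs(L[:,1])<.12)]; print("  roof",len(F),np.median(F[:,2]) if len(F) else 0)
    B=L[(L[:,2]>.232)&(L[:,2]<.27)&(abs(L[:,1])<.09)&(abs(L[:,0]-.06)<.02)]
    f=least_squares(lambda q:np.hypot(B[:,0]-q[0]-q[2]*B[:,1],B[:,2]-q[1])-.007,[.063,.243,0],loss="soft_l1",f_scale=.002)
    print("  bar",len(B),f.x.round(4),np.percentile(B[:,1],[1,99]).round(4))
    cal=m.get_calibration(k); K=cal["camera_matrix"]; o=-cal["R"].T@cal["t"]
    for uv in ([(214,222),(200,224),(232,224)] if k=="scene" else [(385,212)]):
        r=cal["R"].T@np.linalg.solve(K,[*uv,1])
        for h in(.062,): print("  ray",uv,h,loc((o+r*(h-o[2])/r[2])[None],p).round(3))
print(np.median(abs(loc(np.vstack(list(C.values())),p)[:,2]-0)<.003))
c,s=np.cos(p[2]),np.sin(p[2])
for sg in(1,-1):
  y=sg*np.array([c,s,0]); z=np.array([0,0,-1.]); R=np.c_[np.cross(y,z),y,z]
  for lx,lz in((.062,.32),(.062,.226),(-.1,.29),(-.335,.053)):
    print(sg,lx,m.inverse_kinematics([p[0]+lx*c,p[1]+lx*s,lz],R))
```

```text
scene front 899 [ 0.0007 -0.1   ]
  side 1 1158 [-0.0021  0.1292]
  roof 777 0.20545243871772284
  bar 405 [0.0612 0.2439 0.0005] [-0.0742  0.0745]
  ray (214, 222) 0.062 [[-0.026 -0.004  0.062]]
  ray (200, 224) 0.062 [[-0.007  0.025  0.062]]
  ray (232, 224) 0.062 [[-0.065 -0.029  0.062]]
side front 997 [ 0.0019 -0.0999]
  side -1 810 [-0.0016 -0.1288]
  roof 447 0.20824365669049516
  bar 331 [0.0607 0.2465 0.0075] [-0.075   0.0727]
  ray (385, 212) 0.062 [[0.061 0.041 0.062]]
0.0
1 0.062 [-6.44659253e-01  4.14965207e-01  1.33895319e+00 -4.44089210e-16
  1.38767425e+00  1.10394075e+00]
1 0.062 [-6.44659253e-01  4.85398072e-01  1.46189157e+00 -4.44089210e-16
  1.19430301e+00  1.10394075e+00]
1 -0.1 [-3.88617179e-01  3.52257389e-01  1.50116421e+00 -4.44089210e-16
  1.28817106e+00  1.35998282e+00]
1 -0.335 [ 1.53574660e-02  6.60084727e-01  1.65233200e+00 -4.44089210e-16
  8.29175928e-01  1.76395747e+00]
-1 0.062 [-6.44659253e-01  4.14965207e-01  1.33895319e+00 -4.44089210e-16
  1.38767425e+00 -2.03765191e+00]
-1 0.062 [-6.44659253e-01  4.85398072e-01  1.46189157e+00 -4.44089210e-16
  1.19430301e+00 -2.03765191e+00]
-1 -0.1 [-3.88617179e-01  3.52257389e-01  1.50116421e+00 -4.44089210e-16
  1.28817106e+00 -1.78160983e+00]
-1 -0.335 [ 1.53574660e-02  6.60084727e-01  1.65233200e+00 -4.44089210e-16
  8.29175928e-01 -1.37763519e+00]
```

Run:
```python
import cv2
a=cv2.imread("pics/scene0.png")[120:280,120:290]; b=cv2.imread("pics/side0.png")[135:275,310:450]
cv2.imwrite("pics/crop2.png",cv2.hconcat([cv2.resize(a,(400,400)),cv2.resize(b,(400,400))]))
```

```text
(no output)
```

View pics/crop2.png

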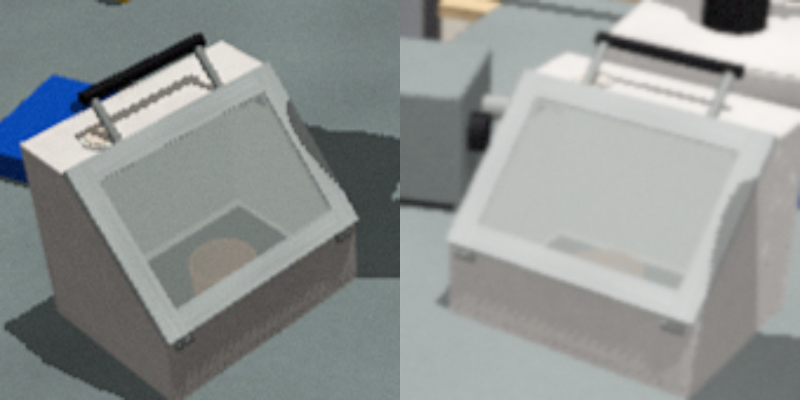

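Crop 2 shows the large cup through the panel at about scene pixel (215,222), local (-0.03, -0.00), well in front of the roof edge, so a straight-down entry fits. The bar fit gives local x 0.061, z 0.245, against an expected 0.064 and 0.245. I'm opening the door now.

```bash
cat > hw.py <<'E'
import numpy as np
from bench import manip as m
P=np.array([.5341,-.2741,-1.7476]); c,s=np.cos(P[2]),np.sin(P[2])
def W(lx,ly,z): return np.array([P[0]+lx*c-ly*s,P[1]+lx*s+ly*c,z])
def down(y): y=np.array([*y,0.]); y/=np.linalg.norm(y); z=np.array([0,0,-1.]); return np.c_[np.cross(y,z),y,z]
RB=down((c,s)); RC=down((-s,c))      # closing across the bar / along the cabinet's y
def bar(th,r=.2345,off=np.radians(1.2)):
    a=np.pi/4+off+th; return W(-.1+r*np.cos(a),0,.075+r*np.sin(a)-.019)
def st(*a): print(*a,"t",round(m.current_time(),2),"F",np.round(m.current_force(),1),"g",round(m.current_grip_width(),3),"e",np.round(m.current_ee_pos(),3),flush=True)
E
python3 - <<'E'
from hw import *
b=bar(0); print(b)
m.move_ptp(b+[0,0,.075],RB); m.set_gripper(.45)
m.move_l(b,max_speed=.12); st("at bar")
m.set_gripper(0,40); st("pinched")
for th in np.r_[.03,.08,.16,.3:2.3:11j]:
    m.move_l(bar(th),max_speed=.12)
    if th<.2 or th>2: st(round(th,2))
for th in (2.33,2.356): m.move_l(bar(th),max_speed=.05); st(th)
E
```

```text
[ 0.5231411  -0.33543626  0.22525277]
at bar t 3.87 F [-0.  -0.1  0.5] g 0.447 e [ 0.523 -0.336  0.226]
pinched t 4.22 F [-0.7 -3.4  3.3] g 0.152 e [ 0.523 -0.336  0.226]
0.03 t 4.47 F [-0.9 -6.2  3.8] g 0.149 e [ 0.524 -0.331  0.231]
0.08 t 4.72 F [-2.1  1.1 10.4] g 0.146 e [ 0.526 -0.321  0.239]
0.16 t 5.03 F [-1.4 -7.4  7.3] g 0.147 e [ 0.529 -0.308  0.25 ]
2.1 t 10.32 F [ 7.2 -5.1 -1.1] g 0.149 e [0.592 0.049 0.109]
2.3 t 10.87 F [ 6.3 -6.3 -1.9] g 0.146 e [0.593 0.055 0.062]
2.33 t 11.16 F [ 7.1 -4.8 -2.4] g 0.151 e [0.593 0.056 0.055]
2.356 t 11.43 F [ 4.  -5.4  2.9] g 0.144 e [0.593 0.056 0.05 ]
```

Run:
```python
from hw import *
from see import *
import cv2
m.set_gripper(.45); st("open")
b=bar(2.356); m.move_l(b+[0,0,.09],max_speed=.25); st("up")
M=np.array([.5975,.2193])
for sg in(1,-1):
    R=RC*[sg,sg,1]; print(sg,m.inverse_kinematics([*M,.16],R), m.inverse_kinematics(W(-.03,0,.2),R))
im,d=m.grab_frame("scene"); cv2.imwrite("pics/s1.png",im[:,:,::-1]); np.save("pics/s1d.npy",d)
print(m.look_for("scene","cup_large"),m.look_for("scene","door_handle"))
im,d2=m.grab_frame("side"); np.save("pics/s1e.npy",d2)
print(m.look_for("side","cup_large"))
for k,dd in(("scene",d),("side",d2)):
    L=cloud(dd,m.get_calibration(k)); e=L[:,:2]-P[:2]; L=np.c_[e@[c,s],e@[-s,c],L[:,2]]
    Q=L[(abs(L[:,0]+.03)<.06)&(abs(L[:,1])<.08)&(L[:,2]>.025)&(L[:,2]<.075)]
    if len(Q)>30: print(k,len(Q),[np.round(x,4) for x in rim(Q)])
    D=L[(L[:,0]<-.12)&(L[:,0]>-.28)&(abs(L[:,1])<.12)&(L[:,2]>.05)&(L[:,2]<.1)]; print("door z",np.percentile(D[:,2],[5,50,95]).round(4) if len(D) else 0)
```

```text
open t 11.8 F [-0.3  0.4  1.1] g 0.448 e [0.592 0.056 0.05 ]
up t 12.31 F [-0.3 -0.6 -0.3] g 0.451 e [0.593 0.055 0.142]
1 [ 2.78640459e-01  5.80399291e-01  1.47862928e+00 -4.44089210e-16
  1.08256408e+00  4.55444132e-01] [-5.04297093e-01  4.59315231e-01  1.57085219e+00 -4.44089210e-16
  1.11142524e+00 -3.27493419e-01]
-1 [ 2.78640459e-01  5.80399291e-01  1.47862928e+00 -4.44089210e-16
  1.08256408e+00 -2.68614852e+00] [-5.04297093e-01  4.59315231e-01  1.57085219e+00 -4.44089210e-16
  1.11142524e+00  2.81409923e+00]
[{'at': [0.529, -0.2507, 0.0501], 'confidence': 0.84}] [{'at': [0.5975, -0.0819, 0.0736], 'confidence': 0.81}]
[{'at': [0.5402, -0.2668, 0.0518], 'confidence': 0.8}, {'at': [0.4447, 0.2339, 0.0466], 'confidence': 0.18}]
scene 555 [np.float64(0.0633), array([-0.0321, -0.0004,  0.0345]), np.int64(101)]
door z [0.0693 0.0725 0.0761]
side 363 [np.float64(0.0659), array([-0.032 , -0.0005,  0.0347]), np.int64(82)]
door z [0.0727 0.0752 0.0787]
```

View pics/s1.png

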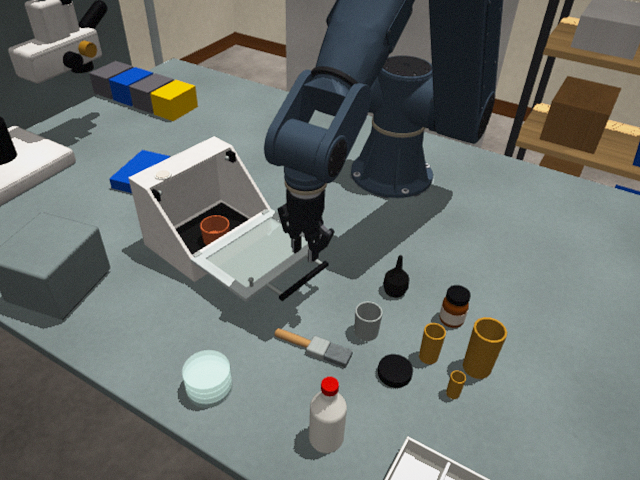

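The door lies flat (its bar at pixel ~(303,281), panel z ≈ 0.074), and the copper cup at (214,228) stands at local (-0.032, 0.000) with its rim at 0.063. Next is the medium cup.

```bash
cat >> hw.py <<'E'
LC=W(-.032,-.0005,0)[:2]
def pick(xy,z,app,eff=35):
    m.move_ptp([*xy,app],RC); m.set_gripper(.95)
    m.move_l([*xy,z],max_speed=.15); st("at cup"); m.set_gripper(0,eff); st("gripped")
    m.move_l([*xy,z+.012],max_speed=.06); st("lifted")
def lower(z0,z1):
    f0=m.current_force()[2]
    for z in np.arange(z0,z1-1e-6,-.001):
        m.move_l([*LC,z],max_speed=.02)
        if m.current_force()[2]-f0>3: break
    st("lowered",round(z,4))
E
python3 - <<'E'
from hw import *
pick((.5975,.2193),.045,.14)
m.move_l([.5975,.2193,.22],max_speed=.3); m.move_ptp([*LC,.22],RC); st("over")
m.move_l([*LC,.115],max_speed=.15); st("rim level")
m.move_l([*LC,.070],max_speed=.06); st("near")
lower(.068,.058)
E
```

```text
at cup t 15.03 F [-0.5 -0.4 -0.3] g 0.95 e [0.598 0.219 0.046]
gripped t 15.38 F [-2.1 -0.5  7.4] g 0.655 e [0.598 0.22  0.047]
lifted t 15.73 F [-0.9 -0.1 -1.5] g 0.661 e [0.598 0.219 0.058]
over t 18.12 F [-0.2  0.1 -0.7] g 0.658 e [ 0.54  -0.242  0.22 ]
rim level t 18.98 F [ 0.2 -0.9 -1.2] g 0.662 e [ 0.54  -0.243  0.116]
near t 19.88 F [ 0.2 -0.2 -0.1] g 0.66 e [ 0.539 -0.243  0.07 ]
lowered 0.063 t 21.38 F [-2.9  0.5  6.4] g 0.658 e [ 0.539 -0.243  0.064]
```

Contact came at the seated height (0.063 against 0.062 nominal). I'll release, check and go for the small cup.

Run:
```python
from hw import *
from see import *
import cv2
m.set_gripper(.8); st("rel")
m.move_l([*LC,.10],max_speed=.12); m.move_l([*LC,.22],max_speed=.3)
S=(.588,.3607)
m.move_ptp([.592,.22,.2],RC)
im,d=m.grab_frame("scene"); im2,d2=m.grab_frame("side")
cv2.imwrite("pics/s2.png",cv2.hconcat([cv2.resize(im[130:290,120:320],(400,320)),cv2.resize(im2[120:280,300:500],(400,320))])[:,:,::-1])
for k,dd in(("scene",d),("side",d2)):
    A=cloud(dd,m.get_calibration(k)); e=A[:,:2]-P[:2]; L=np.c_[e@[c,s],e@[-s,c],A[:,2]]
    Q=L[(np.hypot(L[:,0]+.03,L[:,1])<.045)&(L[:,2]>.07)&(L[:,2]<.12)]
    if len(Q)>30: print(k,len(Q),[np.round(x,4) for x in rim(Q)])
    Q=near(A,S,.032); print(k,len(Q),[np.round(x,4) for x in rim(Q)])
st()
```

```text
rel t 21.65 F [ 0.   0.2 -0.7] g 0.794 e [ 0.539 -0.243  0.063]
scene 240 [np.float64(0.0857), array([-0.0322,  0.    ,  0.0269]), np.int64(78)]
scene 784 [np.float64(0.0841), array([0.5883, 0.3597, 0.02  ]), np.int64(105)]
side 238 [np.float64(0.0876), array([-0.0322, -0.0005,  0.0273]), np.int64(65)]
side 822 [np.float64(0.0868), array([0.5876, 0.3603, 0.0198]), np.int64(133)]
t 24.46 F [-0.7 -0.3  0.7] g 0.799 e [0.592 0.219 0.2  ]
```

View pics/s2.png

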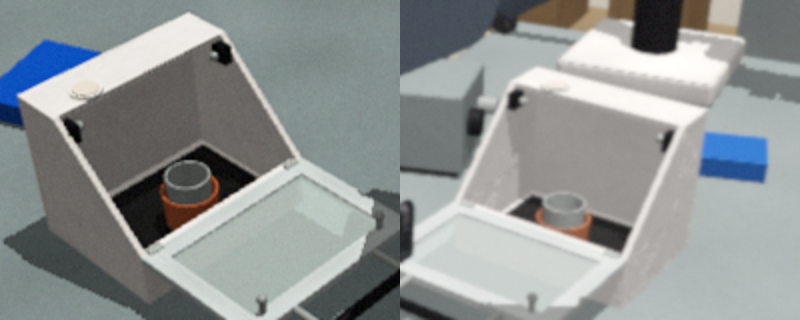

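The medium cup sits upright in the copper one: crop pixel (187,182), rim at z 0.086, axis at local (-0.032, 0.000). Now the small cup.

Run:
```python
from hw import *
S=(.588,.3605)
pick(S,.063,.17)
m.move_l([*S,.245],max_speed=.3); m.move_ptp([*LC,.245],RC); st("over")
m.move_l([*LC,.152],max_speed=.15); st("rim level")
m.move_l([*LC,.093],max_speed=.06); st("near")
lower(.091,.081)
```

```text
at cup t 26.23 F [0.6 0.4 0.2] g 0.949 e [0.589 0.361 0.064]
gripped t 26.68 F [-2.4  0.   7.3] g 0.496 e [0.588 0.361 0.064]
lifted t 27.02 F [ 0.4 -0.1 -2. ] g 0.497 e [0.588 0.361 0.076]
over t 29.91 F [-0.4  0.7 -0.3] g 0.495 e [ 0.54  -0.242  0.245]
rim level t 30.68 F [-0.6 -0.6 -1.1] g 0.495 e [ 0.54  -0.243  0.153]
near t 31.81 F [-0.7  0.6 -0.9] g 0.499 e [ 0.539 -0.243  0.093]
lowered 0.085 t 33.56 F [-3.   0.6 10. ] g 0.495 e [ 0.539 -0.243  0.086]
```

Run:
```python
from hw import *
from see import *
import cv2
m.set_gripper(.66); st("rel")
m.move_l([*LC,.125],max_speed=.12); m.move_l([*LC,.24],max_speed=.3)
m.set_gripper(.45)
b=bar(2.356); m.move_ptp(b+[0,0,.09],RB)
im,d=m.grab_frame("scene"); im2,d2=m.grab_frame("side")
cv2.imwrite("pics/s3.png",cv2.hconcat([cv2.resize(im[130:330,120:370],(400,320)),cv2.resize(im2[120:280,300:500],(400,320))])[:,:,::-1])
for k,dd in(("scene",d),("side",d2)):
    A=cloud(dd,m.get_calibration(k)); e=A[:,:2]-P[:2]; L=np.c_[e@[c,s],e@[-s,c],A[:,2]]
    Q=L[(np.hypot(L[:,0]+.03,L[:,1])<.04)&(L[:,2]>.09)&(L[:,2]<.15)]
    if len(Q)>30: print(k,len(Q),[np.round(x,4) for x in rim(Q)])
    B=L[(abs(L[:,0]+.335)<.03)&(abs(L[:,1])<.09)&(L[:,2]>.055)&(L[:,2]<.085)]; print("bar",len(B),np.median(B,0).round(4))
st()
```

```text
rel t 33.85 F [ 1.   0.5 -0.6] g 0.659 e [ 0.539 -0.242  0.085]
scene 200 [np.float64(0.1081), array([-0.0329,  0.0004,  0.02  ]), np.int64(44)]
bar 445 [-0.3377  0.0103  0.0743]
side 192 [np.float64(0.1098), array([-0.0331, -0.0004,  0.0198]), np.int64(55)]
bar 426 [-0.3393 -0.0062  0.0762]
t 37.09 F [ 0.1 -0.6  0. ] g 0.45 e [0.593 0.055 0.141]
```

View pics/s3.png

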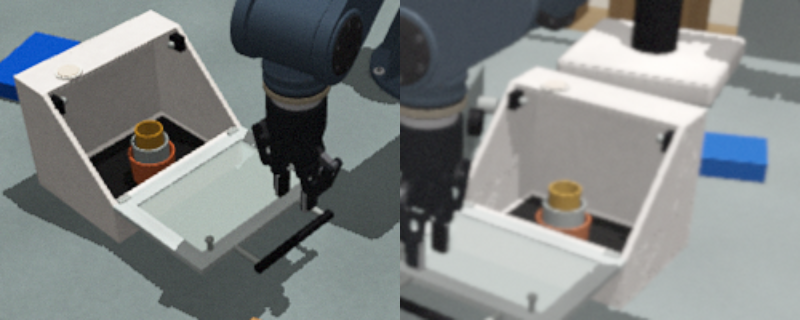

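All three cups are nested: brass in steel in copper at crop pixel (150,140), rim 0.108. The bar is at local -0.338, z 0.074. I'm closing the door.

Run:
```python
from hw import *
m.move_l(bar(2.356),max_speed=.15); m.set_gripper(0,60); st("pinched")
for th in np.r_[2.3,2.15,1.95:.3:10j,.2,.13]:
    m.move_l(bar(th),max_speed=.12)
    if th<.4 or th>2.1: st(round(th,2))
n=np.array([*(np.array([c,s])),-1])/2**.5
for th in(.1,.075,.05,.025,0,-.01,-.02,-.03,-.04):
    m.move_l(bar(th),max_speed=.05); f=-m.current_force()@n; st(th,"push",round(f,1))
    if th<=.01 and f>18: break
```

```text
pinched t 38.2 F [-0.9  0.8  6.9] g 0.141 e [0.594 0.055 0.052]
2.3 t 38.46 F [ 5.   4.2 -3.2] g 0.143 e [0.593 0.055 0.065]
2.15 t 38.9 F [ 4.8  7.4 -1.9] g 0.142 e [0.593 0.052 0.099]
0.3 t 44.02 F [-2.2  1.5 -0.8] g 0.136 e [ 0.533 -0.279  0.265]
0.2 t 44.36 F [-4.2  1.6 -5. ] g 0.136 e [ 0.529 -0.299  0.254]
0.13 t 44.64 F [-5.4  2.6 -3.1] g 0.135 e [ 0.527 -0.311  0.245]
0.1 push -1.0 t 44.93 F [-7.   1.7 -1.9] g 0.137 e [ 0.526 -0.317  0.241]
0.075 push -0.3 t 45.2 F [-7.   1.  -0.2] g 0.141 e [ 0.525 -0.321  0.237]
0.05 push -2.2 t 45.47 F [-6.8  0.1 -2. ] g 0.142 e [ 0.524 -0.326  0.234]
0.025 push -8.9 t 45.73 F [-7.1 -6.3 -5.2] g 0.138 e [ 0.523 -0.331  0.229]
0 push -4.3 t 46.0 F [-8.7 -2.8 -1.8] g 0.139 e [ 0.523 -0.335  0.226]
-0.01 push 6.2 t 46.25 F [-10.    4.2   6.3] g 0.141 e [ 0.523 -0.336  0.225]
-0.02 push 23.6 t 46.5 F [-13.6  16.2  19.7] g 0.137 e [ 0.523 -0.336  0.225]
```

Run:
```python
from hw import *
from see import *
import cv2
m.move_l(bar(-.006),max_speed=.05); m.set_gripper(.45); st("rel")
b=bar(0); m.move_l(m.current_ee_pos()+np.array([0,0,.09]),max_speed=.15)
m.move_ptp(np.array([.30,-.45,.32]),RB); m.dwell(.3); st("clear")
out=[]
for k in("scene","side"):
    im,d=m.grab_frame(k); out.append(im); A=cloud(d,m.get_calibration(k)); e=A[:,:2]-P[:2]; L=np.c_[e@[c,s],e@[-s,c],A[:,2]]
    B=L[(L[:,2]>.232)&(L[:,2]<.27)&(abs(L[:,1])<.09)&(abs(L[:,0]-.06)<.03)]
    f=least_squares(lambda q:np.hypot(B[:,0]-q[0]-q[2]*B[:,1],B[:,2]-q[1])-.007,[.063,.243,0],loss="soft_l1",f_scale=.002)
    print(k,"bar",len(B),f.x.round(4))
cv2.imwrite("pics/end.png",cv2.hconcat([cv2.resize(o[:,:500] if i==0 else o[:,:],(400,380)) for i,o in enumerate(out)])[:,:,::-1])
```

```text
rel t 47.12 F [ 0.4 -0.1  0.5] g 0.449 e [ 0.523 -0.336  0.225]
clear t 49.16 F [-1.  -0.5  1.2] g 0.449 e [ 0.301 -0.45   0.32 ]
scene bar 405 [ 0.0611  0.2437 -0.0018]
side bar 336 [0.061  0.2466 0.0032]
```

View pics/end.png

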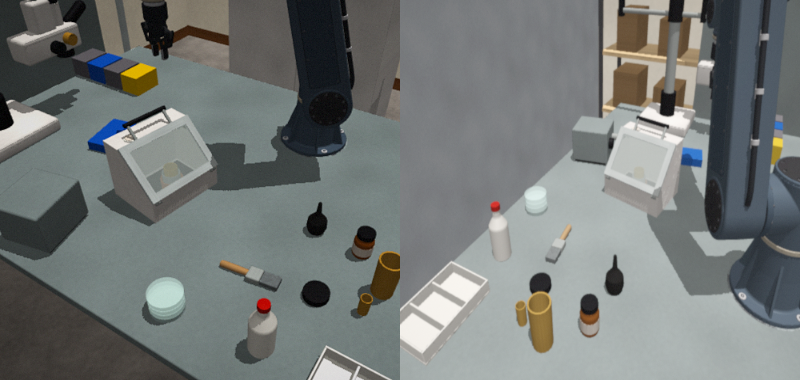

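The door is fully shut: the bar is back at its starting pose to within 0.3 mm. The nested cups show through the panel at (168,172), and the rest of the bench looks undisturbed. I'm handing the job in.

```bash
python3 -c "
from bench import manip as m
print(m.sign_off())"
```

```text
the job is handed in; nothing more can be done
None
```

Job handed in at about 49 s of the 72 s allowed: the middle and small cups are nested upright in the large cup, the door is shut past its catch with the bar back at its starting position, and nothing else on the bench appears to have moved.

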